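# Spring open the moulding sample case

## Robot

A 6-joint arm with a two-finger parallel gripper is mounted at the origin on the work surface. World frame = base frame: x ahead of the robot, y to its left, z up, the work surface at z = 0. Lengths are in m, angles in rad, forces in N, time in s.
With the tool pointing down it reaches from about 0.25 to 0.8 m from the base axis. Payload 8.5 kg.
Tool frame: the origin (TCP) lies midway between the tips of the shut fingers; the grasp point (between the pads) lies 19 mm behind it (tcp_to_grasp is the distance from the TCP to the grasp point, in m); z points along the fingers, y is the direction in which the jaws open and shut (so a half turn about z gives the same grasp; the last joint's range is limited). The gripper opens to 85 mm and grips with 20 to 120 N. Pads are 22 mm wide; open, the fingers measure 114 mm over their backs; the gripper's body (76 mm by 85 mm) begins 54 mm behind the grasp point. The pads swing forward as they close: fully open they stand 13 mm farther back than shut.
Start: joints at [1.107, 0.238, -0.013, 1.319, 0, 1.571], TCP at [0.235, 0.469, 0.231] pointing down, gripper open.
Joint ranges: [-2.66, 2.66], [-1.03, 1.9], [-1.14, 1.46], [-1.82, 2.27], [-1.45, 1.34], [-3.14, 3.14]. Speed limits (rad/s): [2.22, 2.22, 2.79, 3.14, 3.14, 3.14].

## Interface

Orientations are given as a unit quaternion [x, y, z, w].
In Python, from cell import * gives the robot as it stands. Calls block until the motion is done:
- move_pose(position, orientation): joint-space move of the TCP to a pose.
- move_linear(position, v=0.15, rotation=None, guard=None): straight line of the TCP; rotation=None keeps the orientation; v is the mean speed in m/s. With guard (N) it stops when the force on the tool has changed by that much, and returns True; else False.
- move_j(angles): joint-space move.
- move_gripper(opening): finger opening in m; the grip force is fixed at half the most; returns when the fingers have stopped.
- pause(seconds).
- ik(position, orientation): joint angles nearest the present ones, or None.
- observe(): the state.
- snapshot(name): name is "scene" or "top" or "wrist"; returns the picture (384x512x3 uint8, red, green, blue); there is no depth.
- calibration(name): a dict with "K" (3x3 intrinsics, pixels), "rvec" (rotation vector, rad) and "tvec" (3), from world to camera coordinates, as OpenCV has them. Camera axes: x right, y down, z forward; pixel columns grow to the right and rows downward; lengths in m; the calibration is good to about 2 mm. The wrist camera is an equidistant fisheye: a pixel r from the principal point sees the ray r / f radians off the axis. A picture is of the moment at which its call begins: read the wrist's pose just before it. calibration takes no time and is no camera call; for the wrist camera it gives the pose at the moment of the call.
A pose or a line that the arm cannot do raises IKError and nothing moves.
- close_job(): hands the job in, once; it reports no verdict.
Trained networks look in the newest picture that a camera, given by its name, has taken for a name from the list of things; names that differ only in an ending like _2 or _b are one class to them, and where a whole thing is asked for, a point or a joint stands for the part that bears it (a point fixed in the world has none). Each returns a list of dicts, best first, with "p" (0 to 1); they miss things now and then, are a little off and sometimes report something else, mostly with a low value. They report only what shows in the picture. A call takes as long as a camera call.
- find_in(camera, name): "bbox" ([left, top, right, bottom] in pixels, round what is visible of it).
- pinpoint(camera, name): "xy" ([column, row] in pixels: a listed point, or the origin of a listed thing).
The state is a dict: "clock": time; "qpos": joint angles; "joint_velocities": joint speeds; "effort": joint torques, N m; "tool_pos": TCP position; "eef_rot": TCP orientation; "contact_force": force on the tool from outside, world axes, zero at the start; "wrist_torque": the same for the moment, N m; "width": finger opening in m.
Only numpy, scipy, OpenCV 4.12 (cv2) and the standard library are available. Lean on these libraries where they do the work, as an engineer would, in place of code of your own. Each camera call takes 0.05 s, during which the arm holds its last target. There are 200 camera calls.

## Task

Press down the red release tab on the front of the blue-lidded sample case so that its lid springs up ajar, then push the lid up and over until it rests fully open against its stop. Only press and push with the fingers: the case must stay where it stands, neither dragged nor lifted, and the jar, cup, bottle and cap around it must be left alone.

Things in the scene. Friction and masses are not known exactly. Their poses are not given: they have to be found in the camera images.
- case: White ribbed plastic case, open-topped box 130 (x) x 150 (y) x 55 mm high, 1.2 to 1.7 kg, loose on the dark table: a hard sideways shove slides it. Origin: centre of its underside. x points from the front (red tab) to the back (hinge), z up. Fixed coloured caps and a spring-loaded lifter pin are inside.
- lid (a joint): Angle of the blue lid (150 mm wide, 6 thick), rad, about the hinge along case y at the back rim. 0 shut and latched; about 0.5 ajar, where the lifter pin holds it once unlatched; 1.57 upright; 1.92 fully open, leaning back on its stop, where its weight keeps it. Damped: left short of upright it sinks back to 0.5, just past upright it only creeps open. Pushing takes under 2 N.
- tab (a joint): Rocking angle of the red release tab, rad: 0 at rest, 0.30 pressed fully down on its stop. The latch lets go at about 0.2. It springs back to 0 when let go. Pressing it fully at the press point takes about 5 N.
- tab_press (a point): Middle of the top of the red tab's pad, 43 mm above the table, 108 mm in front of the case's origin. The pad juts from the middle of the front: 36 mm wide (case y), flat for 22 mm before and 25 mm behind this point. Fully pressed it is about 10 mm lower. A red hook at the pad's rear stands 20 mm above it and tips about 6 mm forward when pressed.
- lid_edge (a point): Middle of the lid's free (front) edge, underside, 127 mm from the hinge; a 7 mm latch lip juts beyond it. Moves with the lid: 55 mm above the table shut, about 115 mm ajar; swings up and back about the hinge. The underside faces the front as it opens. Best pushed 20 to 30 mm below this edge: with the fingers deeper, the lip can jam under the hand.
- lid_hinge (a point): Middle of the lid's hinge line, at the back rim of the case: 62 mm behind the case's origin and 55 mm above the table. The line runs along the case's y axis.
- jar: Bystander: clear jar with a green cap, 68 mm across, 120 mm high, loose, upright. Origin: centre of its underside.
- cup: Bystander: open white plastic cup, 70 mm across, 85 mm high, loose, upright. Origin: centre of its underside.
- bottle: Bystander: small clear bottle with a red cap, 44 mm across, 100 mm high, loose, upright. Origin: centre of its underside.
- cap: Bystander: orange brimmed cap shaped like a small hat, 64 mm across, 36 mm high, loose. Origin: centre of its underside.

How it is judged:
On the way, in this order (a step that is already met when the one before it is completed fails the run):
1. the red tab is pressed down (past 0.12 rad) (value of joint tab above 0.12 rad).
2. the lid has sprung up ajar (past 0.3 rad, not yet upright) (value of joint lid between 0.3 and 1.4 rad), for 0.1 s.
3. the lid is pushed fully open (past 1.75 rad) (value of joint lid above 1.75 rad), for 0.2 s.
At the end, for the whole second after the job is handed in: The lid rests fully open (past 1.75 of 1.92 rad) and still, the tab has sprung back (below 0.06 rad), the case stands level within 30 mm of its start, and jar, cup, bottle and cap stand upright within 20 mm of theirs (value of joint lid above 1.75 rad and velocity of joint lid between -0.1 and 0.1 rad/s and value of joint tab below 0.06 rad and distance of case from where it was at the start of the episode below 0.03 m and angle between case's own z axis and vertical below 0.05 rad and distance of each of jar, cup, bottle, cap from where it was at the start of the episode below 0.02 m and angle between each of jar, cup, bottle, cap's own z axis and vertical below 0.1 rad); the robot touches nothing.
It fails at once if the case is dragged more than 30 mm, lifted or tipped (distance of case from where it was at the start of the episode above 0.03 m or height (world z) of case above 0.01 m or angle between case's own z axis and vertical above 0.1 rad).
It fails at once if a bystander is lifted, tipped or moved more than 20 mm (distance of any of jar, cup, bottle, cap from where it was at the start of the episode above 0.02 m or angle between any of jar, cup, bottle, cap's own z axis and vertical above 0.2 rad).
It also fails if it takes over 48 s, if anything falls off the work surface, if the arm or the gripper's body presses on something with over 40 N, if the wrist force passes 120 N, or if a joint passes its speed limit or range.

## Working session

There is one attempt and no reset: what is moved stays moved. The work goes in short steps, each a Python script; the robot and the scene stay as the last script left them, time stands still between calls to the robot, and variables do not carry over. Pictures are saved under pics/ and viewed, on a budget of 10 in all, crops included, one or two more only if the job needs it, and the job is handed in when it is done.

```bash
mkdir -p pics; cat > h.py <<'E'
from cell import *
import numpy as np, cv2
from scipy.spatial.transform import Rotation as R
def ray(cam,xy,c=None):
    c=c or calibration(cam);K=np.array(c["K"],float);Rm=cv2.Rodrigues(np.array(c["rvec"],float))[0];t=np.array(c["tvec"],float).ravel()
    d=np.linalg.inv(K)@[xy[0],xy[1],1.]
    if cam=="wrist":
        r=np.hypot(d[0],d[1]);d=np.array([d[0]/r*np.sin(r),d[1]/r*np.sin(r),np.cos(r)]) if r>1e-9 else np.array([0,0,1.])
    return -Rm.T@t, Rm.T@d
def onz(cam,xy,z,c=None):
    o,d=ray(cam,xy,c);return o+d*(z-o[2])/d[2]
def save(cam,name):
    im=snapshot(cam);cv2.imwrite("pics/"+name,im[:,:,::-1]);return im
E
python3 - <<'E'
from h import *
a=save("scene","a.png")
b=save("top","b.png")
cv2.imwrite("pics/ab.png",cv2.resize(np.hstack([a,b])[:,:,::-1],(800,300),interpolation=cv2.INTER_AREA))
Z=dict(case=0,tab_press=.043,lid_edge=.055,lid_hinge=.055,jar=0,cup=0,bottle=0,cap=0)
for n,z in Z.items():
    for c in("top","scene"):
        for r in pinpoint(c,n)[:2]: print(n,c,round(r["p"],2),np.round(r["xy"]),onz(c,r["xy"],z).round(3))
print(observe()["clock"])
E
```

```text
case top 0.58 [302. 200.] [ 0.529 -0.038  0.   ]
case scene 0.61 [211. 211.] [ 0.53  -0.047  0.   ]
case scene 0.39 [265. 252.] [0.565 0.141 0.   ]
tab_press top 0.78 [307. 245.] [ 0.425 -0.048  0.043]
tab_press top 0.53 [241. 252.] [0.402 0.089 0.043]
tab_press scene 0.54 [236. 177.] [ 0.426 -0.059  0.043]
lid_edge top 0.95 [307. 222.] [ 0.471 -0.045  0.055]
lid_edge top 0.3 [309. 244.] [ 0.427 -0.052  0.055]
lid_edge scene 0.68 [224. 182.] [ 0.477 -0.051  0.055]
lid_hinge top 0.75 [311. 169.] [ 0.588 -0.048  0.055]
lid_hinge scene 0.88 [190. 205.] [ 0.6   -0.042  0.055]
jar top 0.7 [371. 250.] [ 0.426 -0.196  0.   ]
jar scene 0.89 [191. 170.] [ 0.424 -0.22   0.   ]
cup top 0.6 [226. 180.] [ 0.563  0.139 -0.   ]
cup scene 0.62 [266. 250.] [0.56  0.139 0.   ]
bottle top 0.87 [241. 252.] [0.402 0.091 0.   ]
bottle scene 0.72 [292. 206.] [0.389 0.086 0.   ]
cap top 0.66 [371. 181.] [ 0.583 -0.193  0.   ]
cap top 0.57 [309. 243.] [ 0.432 -0.058  0.   ]
cap scene 0.55 [156. 196.] [ 0.572 -0.194  0.   ]
0.9
```

View pics/ab.png

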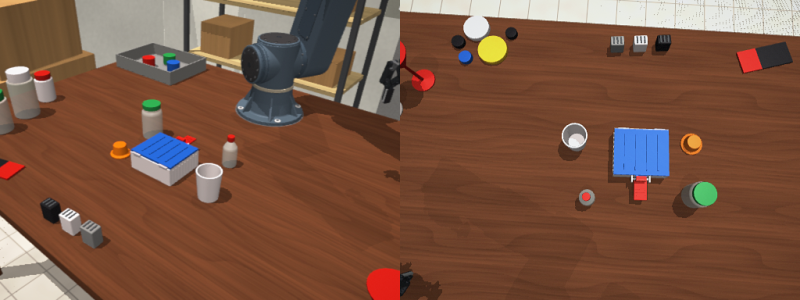

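The top view shows the case nearly square to the world, centred around (0.53, -0.045), with the red tab toward the robot. The jar and cap are on the right, the bottle and cup on the left. Next I'll refine the pose and check reach.

```bash
cat >> h.py <<'E'
def q(tilt,yaw):  # tilt below horizontal; jaws along case y
    z=np.array([np.cos(tilt),0,-np.sin(tilt)]);y=np.array([0,1.,0])*SGN;x=np.cross(y,z)
    return (R.from_euler('z',yaw)*R.from_matrix(np.c_[x,y,z])).as_quat()
SGN=1
E
python3 - <<'E'
import h
from h import *
move_gripper(0)
o=observe();c=calibration("wrist");Rm=cv2.Rodrigues(np.array(c["rvec"],float))[0]
Rt=R.from_quat(o["eef_rot"]);cp=-Rm.T@np.array(c["tvec"]).ravel()
print("cam in tool",Rt.inv().apply(cp-o["tool_pos"]).round(3),"jaw",Rt.as_matrix()[:,1].round(2))
im=cv2.imread("pics/b.png");hs=cv2.cvtColor(im,cv2.COLOR_BGR2HSV)
m=cv2.inRange(hs,(100,120,60),(130,255,255));m[:120]=0
cs=max(cv2.findContours(m,0,1)[0],key=cv2.contourArea)
bx=cv2.boxPoints(cv2.minAreaRect(cs));P=np.array([onz("top",b,.06) for b in bx]);print(P.round(4),P.mean(0))
for s in(1,-1):
    h.SGN=s
    for t in(0,15,30,45,60,90):
        print(s,t,[None if (k:=ik(p,q(np.radians(t),0))) is None else np.round(k,2).tolist() for p in ([.42,-.045,.1],[.5,-.045,.09],[.6,-.045,.16],[.64,-.045,.15])])
print(o["clock"])
E
```

```text
cam in tool [ 0.081 -0.    -0.143] jaw [ 0.45  0.89 -0.  ]
[[ 0.4597  0.0266  0.06  ]
 [ 0.5929  0.0317  0.06  ]
 [ 0.5999 -0.1225  0.06  ]
 [ 0.4665 -0.123   0.06  ]] [ 0.52978751 -0.04679904  0.06      ]
1 0 [None, None, None, None]
1 15 [None, None, None, None]
1 30 [None, None, None, [-0.12, 0.24, -1.08, -0.8, 0.1, -0.06]]
1 45 [None, None, [-0.12, 0.03, -0.86, -0.1, 0.08, -0.08], [-0.11, 0.11, -0.8, -0.13, 0.07, -0.08]]
1 60 [[-0.17, -0.15, -0.98, 0.23, 0.08, -0.15], [-0.13, 0.02, -0.87, 0.16, 0.06, -0.11], [-0.1, 0.09, -0.56, 0.4, 0.05, -0.09], [-0.09, 0.16, -0.5, 0.39, 0.05, -0.08]]
1 90 [[-0.11, 0.16, -0.48, 0.94, 0.0, -0.11], [-0.09, 0.29, -0.32, 0.96, 0.0, -0.09], [-0.07, 0.4, 0.04, 1.21, 0.0, -0.07], [-0.07, 0.47, 0.13, 1.23, 0.0, -0.07]]
-1 0 [None, None, None, None]
-1 15 [None, None, None, None]
-1 30 [None, None, None, [-0.12, 0.24, -1.08, -0.8, 0.1, 3.08]]
-1 45 [None, None, [-0.12, 0.03, -0.86, -0.1, 0.08, 3.06], [-0.11, 0.11, -0.8, -0.13, 0.07, 3.07]]
-1 60 [[-0.17, -0.15, -0.98, 0.23, 0.08, 3.0], [-0.13, 0.02, -0.87, 0.16, 0.06, 3.03], [-0.1, 0.09, -0.56, 0.4, 0.05, 3.05], [-0.09, 0.16, -0.5, 0.39, 0.05, 3.06]]
-1 90 [[-0.11, 0.16, -0.48, 0.94, 0.0, 3.03], [-0.09, 0.29, -0.32, 0.96, 0.0, 3.05], [-0.07, 0.4, 0.04, 1.21, 0.0, 3.07], [-0.07, 0.47, 0.13, 1.23, 0.0, 3.07]]
1.6667
```

```bash
cat >> h.py <<'E'
YAW=.04;O=np.array([.532,-.0465,0])
def W(x,z,y=0): return O+R.from_euler('z',YAW).apply([x,y,z])
D=np.pi/2
E
python3 - <<'E'
from h import *
move_pose(W(-.112,.2),q(D,YAW))
move_linear(W(-.112,.1),v=.15)
c=calibration("wrist");save("wrist","c.png")
for n,z in dict(tab_press=.043,lid_edge=.055).items():
    print(n,[(round(r["p"],2),np.round(r["xy"]),onz("wrist",r["xy"],z,c).round(4)) for r in pinpoint("wrist",n)[:2]])
print("pred",W(-.108,.043),W(-.065,.055),observe()["clock"])
# feasibility of push orientations
for t in(50,55,60):
    print(t,[ik(W(x,z),q(np.radians(t),YAW)) is not None for x,z in((-.1,.12),(-.048,.085),(.0,.13),(.075,.15))])
E
```

```text
tab_press [(0.61, array([260., 218.]), array([ 0.4228, -0.0448,  0.043 ]))]
lid_edge []
pred [ 0.42408639 -0.05081885  0.043     ] [ 0.46705199 -0.04909931  0.055     ] 4.625
50 [True, True, True, True]
55 [True, True, True, True]
60 [True, True, True, True]
```

View pics/c.png

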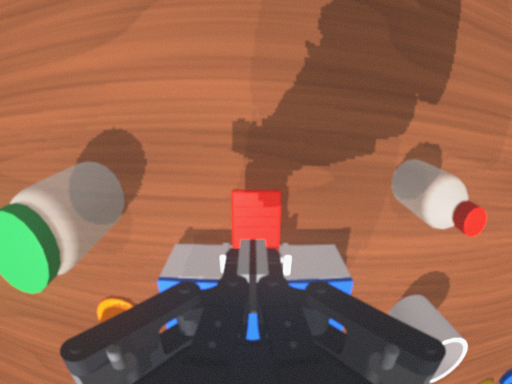

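The wrist view shows the red tab at columns 232–282, centred on the shut fingers at about column 254. I'll press it.

```bash
python3 - <<'E'
from h import *
move_linear(W(-.112,.05,.003),v=.1)
g=move_linear(W(-.112,.031,.003),v=.03,guard=12)
o=observe();print(g,o["tool_pos"],o["contact_force"],o["clock"])
pause(.4)
move_linear(W(-.116,.06,.003),v=.1)
move_linear(W(-.13,.15,.003),v=.15)
s=save("scene","d.png");cv2.imwrite("pics/d2.png",cv2.resize(s[100:300,100:350,::-1],(750,600)))
o=observe();print(o["contact_force"],o["clock"])
E
```

```text
True [ 0.42106929 -0.04810467  0.03272985] [-5.15068685  0.49476478 16.50810117] 5.8667
[-0.05365252 -0.75829201 -0.23408166] 7.5
```

View pics/d2.png

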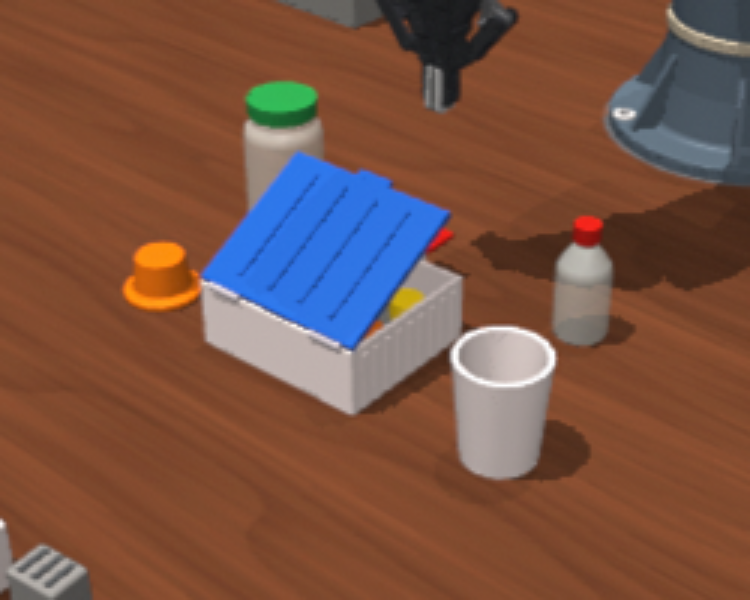

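The lid stands ajar, the case hasn't moved and the bystanders are untouched. Now I'll push the lid along the hinge arc.

```bash
cat > push.py <<'E'
from h import *
a=np.radians(55);d=np.array([np.cos(a),-np.sin(a)]);n=np.array([np.sin(a),np.cos(a)])
def tcp(th,back=0,L=.024):
    lid=np.array([-np.cos(th),np.sin(th)]);H=np.array([.062,.055])
    T=H+.127*lid+L*d if th<a else H+(.127-L)*lid
    return W(*(T-(.011+back)*n),.003)
Q=q(a,YAW)
E
python3 - <<'E'
from push import *
move_pose(W(-.13,.15,.003),Q)
p=tcp(.5,.025);print(p,tcp(.5))
print("touch approach",move_linear(p,v=.12,guard=6))
for th in np.linspace(.5,1.82,12):
    g=move_linear(tcp(th),v=.12,guard=10);o=observe()
    print(round(th,2),g,o["contact_force"].round(1) if hasattr(o["contact_force"],"round") else np.round(o["contact_force"],1),np.round(o["tool_pos"],3),round(o["clock"],1))
    if g: break
s=save("scene","e.png");cv2.imwrite("pics/e2.png",cv2.resize(s[60:300,80:380,::-1],(750,600)))
E
```

```text
[ 0.46675554 -0.04610877  0.07557864] [ 0.48721796 -0.04528984  0.08991805]
touch approach False
0.5 False [-0.5  1.1 -0.5] [ 0.487 -0.045  0.091] 9.6
0.62 False [-0.1  0.  -0.4] [ 0.495 -0.045  0.103] 9.9
0.74 False [-0.8  0.1 -0.2] [ 0.505 -0.045  0.115] 10.1
0.86 False [-1.2 -0.4 -0.6] [ 0.516 -0.044  0.125] 10.4
0.98 False [-0.2 -0.1  0. ] [ 0.528 -0.044  0.134] 10.7
1.1 False [-1.2  0.2 -0.4] [ 0.538 -0.043  0.14 ] 10.9
1.22 False [-0.7  0.1  0.4] [ 0.55  -0.043  0.145] 11.2
1.34 False [-0.6 -0.2 -0.1] [ 0.561 -0.042  0.149] 11.4
1.46 False [-0.8 -0.2  0.3] [ 0.573 -0.042  0.151] 11.7
1.58 False [-0.4 -0.3  0.1] [ 0.586 -0.041  0.152] 11.9
1.7 False [-0.7  0.1 -0.3] [ 0.598 -0.041  0.151] 12.2
1.82 False [0.3 0.5 0.4] [ 0.61  -0.04   0.148] 12.4
```

View pics/e2.png

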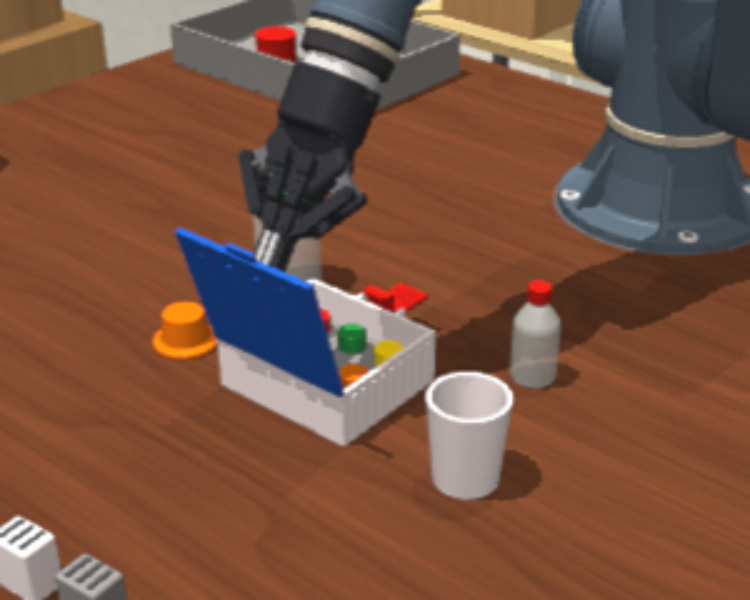

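The lid is past upright and leaning back. I'll follow it to the stop with a light guard, retract, and check.

```bash
python3 - <<'E'
from push import *
for th in(1.88,1.95,2.0):
    g=move_linear(tcp(th),v=.04,guard=3);print(th,g,np.round(observe()["contact_force"],1))
    if g: break
pause(.3)
p=np.array(observe()["tool_pos"])
move_linear(p+[-.06,0,.06],v=.12)
move_linear(p+[-.17,0,.15],v=.2)
pause(1.5)
s=save("scene","f.png");t=save("top","g.png")
Z=dict(lid_hinge=.055,tab_press=.043,jar=0,cup=0,bottle=0,cap=0)
for n,z in Z.items():
    for c in("top","scene"):
        for r in pinpoint(c,n)[:1]: print(n,c,round(r["p"],2),onz(c,r["xy"],z).round(3))
r=pinpoint("scene","lid_edge")
for k in r[:2]:
    o,dd=ray("scene",k["xy"]); ex=R.from_euler('z',YAW).apply([0,1,0])
    # intersect with case's mid plane y=0
    P=o+dd*np.dot(O-o,ex)/np.dot(dd,ex);H=W(.062,.055);v=P-H;print("lid angle",k["p"],np.arctan2(v[2],-v[0]),np.linalg.norm(v))
cv2.imwrite("pics/f2.png",np.hstack([cv2.resize(x[:,:,::-1],(400,400)) for x in(s[60:300,90:330],t[120:300,190:410])]))
print(observe()["clock"])
E
```

```text
1.88 False [ 0.2 -0.1 -0.4]
1.95 False [-0.7 -0.8 -0.3]
2.0 True [-4.   0.   5.2]
lid_hinge top 0.96 [ 0.59  -0.045  0.055]
lid_hinge scene 0.59 [ 0.587 -0.052  0.055]
tab_press scene 0.47 [ 0.423 -0.05   0.043]
jar top 0.91 [ 0.428 -0.202  0.   ]
jar scene 0.56 [ 0.532 -0.111  0.   ]
cup top 0.6 [0.565 0.14  0.   ]
cup scene 0.93 [0.575 0.146 0.   ]
bottle top 0.64 [0.398 0.088 0.   ]
bottle scene 0.67 [0.39  0.095 0.   ]
cap top 0.77 [ 0.576 -0.195  0.   ]
cap scene 0.94 [ 0.582 -0.179  0.   ]
lid angle 0.83 1.929632722188108 0.1301630827193804
17.6
```

View pics/f2.png

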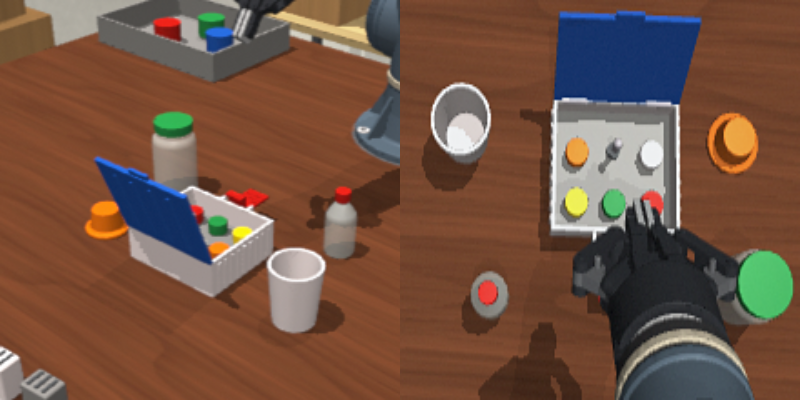

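The lid is at about 1.93 rad on its stop, the hand is clear, and nothing has moved. I'm handing in.

```bash
python3 -c "
from cell import *
close_job();print(observe()['clock'])"
```

```text
the job is handed in; nothing more can be done
the job is handed in; nothing more can be done
```

I pressed the red tab until the lid sprang ajar. I then pushed the lid along its hinge arc onto its stop with the shut fingers, backed the hand clear and handed the job in, with about 18 s on the clock. `close_job()` gives no verdict, so the outcome rests on the checks below.

- **Press:** the guard stopped the press at tool height 0.033 m, with 16.5 N upward on the tool. That is above the 12 N I set as the guard.
- **Push:** forces stayed around 1 N until the stop, where the 3 N guard tripped (about 6.5 N at the reading).
- **Lid:** it measured about 1.93 rad from the scene camera after I backed off, against 1.92 nominal. I took only this one reading, so stillness was not measured.
- **Tab:** it looks back up in the picture, but I did not measure its angle.
- **Case:** in the scene picture the tab point is within about 9 mm of where it was at the start. The hinge point is within 3 mm in the top picture, but about 16 mm off in the scene picture, which is within that network's error.
- **Bystanders:** all four stand upright, and the top picture puts each within about 7 mm of its start. The scene picture is noisier, with the cup and cap off by up to about 18 mm.
- **Disagreement:** the scene network placed the jar at (0.53, -0.11), which is on the case. I took this as a false detection, because the top picture and the viewed image both show the jar unmoved.

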